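# Lever open the snapped-shut instrument case

### The job

Open the grey instrument case for service: take the flat-bladed case opener from the blue tool mat, find the pry slot in the seam along the case's front, put the blade in and lever the snapped-shut cover off its catches, then swing the cover back until it stands upright or beyond by itself. Work gently: do not push hard on the terminal strip behind the slot, strain the case or shove it along the bench; leave the other things where they are and lay the opener flat back on the blue mat.

Things in the scene. Friction and masses are not known exactly. Their poses are not given: they have to be found in the camera images.
- case: Instrument case, loose on the bench on rubber feet, about 2.3 kg, slides if pushed sideways with some 12 N: grey tub 135 (x) by 180 (y) mm, walls 4 mm, rim 78 mm above the bench, shut by a white-framed cover with a clear window (top at 96 mm). Origin: centre of its underside, z up. Its front (pry slot) faces its -x, roughly to the robot; the hinge runs along y at the +x rim.
- cover (a joint): Hinge angle of the cover, rad: 0 shut, grows as the front edge rises, 1.57 upright, stop at 1.85. Two snap catches hold it shut: the front edge must be forced up about 6 mm (0.045 rad) against some 12 to 20 N before they let go and it springs ajar. After that it weighs 150 g on a stiff hinge (0.2 N m of friction) and stays at any angle where it is left.
- cover_edge (a point): Middle of the lower front edge of the cover (135 mm from the hinge line, level with it when shut); moves with the cover.
- cover_hinge (a point): Middle of the cover's hinge line at the far rim, 78 mm above the bench (67.5 mm in +x from the case's origin); axes turn with the cover.
- opener: Case opener lying flat, blade to its +x: orange handle 90 long (x) by 26 wide (y) by 24 mm high, then a flat steel blade 75 mm long, 24 mm wide, 2.4 mm thick (1.8 mm over the last 12 mm), in the mid-height of the handle. About 90 g. Origin: centre of the handle's underside; z up, x along the tool.
- blade_tip (a point): End of the opener's blade, on its centre line: 120 mm in +x and 12 mm in +z from the opener's origin; axes as the opener.
- mat: Blue tool mat, 230 (x) by 150 (y) by 4 mm, fixed on the bench; origin: centre of its underside; its top is 4 mm above the bench. The opener lies on it at the start, blade roughly along the mat's +x.
- trainer: Bystander: white perforated plastic board 210 by 150 mm, up to 45 mm high, with circuit modules on it; origin: centre of its underside.
- lcd: Bystander: small green display module 80 by 36 by 23 mm on four posts; origin: centre of its underside.
- spool: Bystander: upright metal wire spool, 60 mm diameter, 40 mm high; origin: centre of its underside.
- board: Circuit board fixed in the case, seen through the window; origin in the case's middle, 44 mm above the bench. On its front stands a delicate green terminal strip, 100 mm wide, top 76 mm above the bench, 22 to 29 mm in from the case's front (differs): it stops the blade. The slot's wall is 4 mm, its roof the cover's solid lip, 24 mm deep; to lever, the blade must be at least 20 mm in.
- seam_mid (a point): Middle of the seam between tub and cover on the case's front face, 75.5 mm above the bench, 67.5 mm in -x of the case's origin; axes as the case. The pry slot is in this seam: a gap 32 mm wide and 5 mm high (73 to 78 mm up), over a black ledge 3 mm proud of the wall. Its centre is up to 24 mm to either side of this point (along y), different in every case: look, or feel with the blade.
Mind the look-alikes: they are no part of the job. There is more than one size of the opener; the one meant has the size given above.

How it is judged:
By the outcome, as a careful person would: the job done as asked, in the order asked, and still so for the second after the job is handed in, with the robot touching nothing.
It also fails if it takes over 72 s, if anything falls off the work surface, if the arm or the gripper's body presses on something with over 40 N, if the wrist force passes 120 N, or if a joint passes its speed limit or range.

### The arm

A 6-joint arm with a two-finger parallel gripper is mounted at the origin on the work surface. World frame = base frame: x ahead of the robot, y to its left, z up, the work surface at z = 0. Lengths are in mm, angles in rad, forces in N, time in s.
With the tool pointing down it reaches from about 400 to 825 mm from the base axis. Payload 7 kg.
Tool frame: the origin (TCP) lies on the mounting face of the last link; the fingertips stand 178 mm ahead of it and the grasp point (between the pads) lies 159 mm ahead of it; z points along the fingers, y is the line along which they close (so a half turn about z gives the same grasp; the last joint's range is limited). The gripper opens to 88 mm and grips with 3 to 60 N. Pads are 19 mm wide; open, the fingers measure 130 mm over their backs; the gripper's body (78 mm by 193 mm) begins 47 mm behind the grasp point.
Start: joints at [1.477, 0.359, 0.012, 0, -1.224, -0.288], TCP at [251.506, 626.371, 404.661] pointing down, gripper open.
Joint ranges: [-3.07, 3.07], [-1.43, 2.12], [-1.02, 1.25], [-3.03, 1.67], [-3.05, -0], [-3.03, 3.03]. Speed limits (rad/s): [2.39, 2.39, 3.01, 3.14, 3.14, 3.14].

### API

Orientations are given as a 3x3 rotation matrix whose columns are the frame's x, y, z axes.
In Python, from rig import * gives the robot as it stands.
- The arm moves only by the tool arm_command, never from a script. Its argument "plan" is text: rows parted by semicolons, each of 7 numbers parted by spaces: the opening, from 0 (shut) to 1 (fully open), then the shift along the world's x, y, z in m, then the turn, a rotation vector about the world's x, y, z in degrees. In form: claw tx ty tz wx wy wz; .... A call has 1 to 10 rows; each row is the pose to reach, as a shift and turn from the pose commanded when the call began; what a row does not reach only later rows make up. A row lasts 1/8 s, in which the tool goes at most 62.5 mm and 10.7 degrees, less where a joint would pass 70% of its speed; a pose out of reach is approached as far as the arm can. A call with a gripper value outside its range is refused whole. The fingers move at their own pace and stop on an object; "newtons" is the grip in N (left out, the last holds). Time passes only in rows, so rows that repeat a pose let the fingers close. It gives the time, the measured TCP pose, the force, the opening and the grip force at its end, in the units of the state.
- observe(): the state, without advancing time (a new reading comes with each control period).
- get_image(name): name is "scene" or "side" or "wrist"; returns the picture (480x640x3 uint8, red, green, blue); there is no depth.
- calibration(name): a dict with "fovy" (degrees; the focal length in pixels is half the picture's height over the tangent of half this angle, whatever the lens; pixels are square), "cx", "cy" (the principal point, pixels), "cam_to_world" (4x4, takes a point from camera to world coordinates); the wrist camera has in their place "tool_from_camera" (4x4, takes a point from camera to tool coordinates, whose origin is the TCP and whose axes are the flange's). Camera axes: x right, y up, looking along -z (the intrinsics and any distortion apply to the point x, -y, -z); pixel columns grow to the right and rows downward; lengths in mm; the calibration is good to about 2 mm. A picture is of the moment at which its call begins: read the wrist's pose just before it. calibration takes no time and is no camera call.
- job_done(): hands the job in; it is judged then, once.
The state is a dict: "clock": time; "joint_pos": joint angles; "dq": joint speeds; "tau": joint torques, N m; "ee_pos": TCP position; "eef_rot": TCP orientation; "ft_force": force on the tool from outside, world axes, zero at the start; "moment": the same for the moment, N m; "gripper_width": finger opening in mm; "grip_force": force on a finger pad.
Only numpy, scipy, OpenCV 4.12 (cv2) and the standard library are available. Lean on these libraries where they do the work, as an engineer would, in place of code of your own. Each camera call takes 0.05 s, during which the arm holds its last target. There are 200 camera calls.

## Working session

There is one attempt and no reset: what is moved stays moved. The work goes in short steps, Python scripts to look and compute and a tool call to move; the robot and the scene stay as the last step left them, time stands still between calls to the robot, and variables do not carry over. Pictures are saved under pics/ and viewed, at most 10 in all, crops included, and the job is handed in when it is done.

Besides the shell and the picture viewer there is one more tool, called by a JSON object that holds its "fn" and its "kwargs", one argument or row to a line. arm_command: Moves the arm, as the interface text tells. Its arguments: {"type":"object","properties":{"plan":{"type":"string"},"newtons":{"type":"number"}},"required":["plan"]}

```bash
ls; mkdir -p pics
python3 - <<'E'
from rig import *
import cv2,numpy as np
for n in ["scene","side"]:
    cv2.imwrite(f"pics/{n}0.png",cv2.cvtColor(get_image(n),cv2.COLOR_RGB2BGR)); c=calibration(n); print(n,c)
print(calibration("wrist"));print(observe())
E
```

```text
pics
scene {'fovy': 55.764327570944424, 'cx': 310.3196803826114, 'cy': 246.33185413701366, 'cam_to_world': array([[-8.80672372e-01, -4.07251165e-01,  2.41997235e-01,
         8.01730037e+02],
       [ 4.73719914e-01, -7.54528527e-01,  4.54176338e-01,
         4.79426104e+02],
       [-2.37002561e-03,  5.14619462e-01,  8.57415414e-01,
         8.57614316e+02],
       [ 0.00000000e+00,  0.00000000e+00,  0.00000000e+00,
         1.00000000e+00]])}
side {'fovy': 51.39750697801537, 'cx': 319.32743434591947, 'cy': 233.18158451686534, 'cam_to_world': array([[ 9.20475371e-01,  2.66406089e-01, -2.85924619e-01,
         2.83210664e+02],
       [-3.90198526e-01,  5.85919086e-01, -7.10242167e-01,
        -6.70233229e+02],
       [-2.16841468e-02,  7.65327786e-01,  6.43275351e-01,
         7.13645846e+02],
       [ 0.00000000e+00,  0.00000000e+00,  0.00000000e+00,
         1.00000000e+00]])}
{'fovy': 69.78122086800394, 'cx': 323.46146823591374, 'cy': 235.1469658841156, 'tool_from_camera': array([[ 4.86661975e-04,  9.51686973e-01,  3.07069485e-01,
         8.33201406e+01],
       [ 9.99999880e-01,
[... 354 characters left out ...]
e+00, -2.88102318e-01]), 'dq': array([-3.52574984e-04, -1.12531845e-03,  1.32906884e-03,  2.67742531e-03,
        9.53914617e-05, -1.18875097e-03]), 'tau': array([-2.70290860e-03, -5.84163773e+01,  2.93749416e+01,  7.01546252e+00,
        1.01930456e-02, -4.34076003e-05]), 'ee_pos': array([251.42113482, 626.24045428, 403.82470272]), 'eef_rot': array([[ 9.27969556e-01, -3.72655791e-01, -4.06013875e-04],
       [-3.72655983e-01, -9.27968495e-01, -1.41096525e-03],
       [ 1.49036287e-04,  1.46063629e-03, -9.99998922e-01]]), 'ft_force': array([-0.12778823,  0.28021015, -0.13503126]), 'moment': array([ 0.01134801, -0.01666599,  0.00742593]), 'grip_force': 0.0, 'gripper_width': 87.47752100212017}
```

View pics/scene0.png

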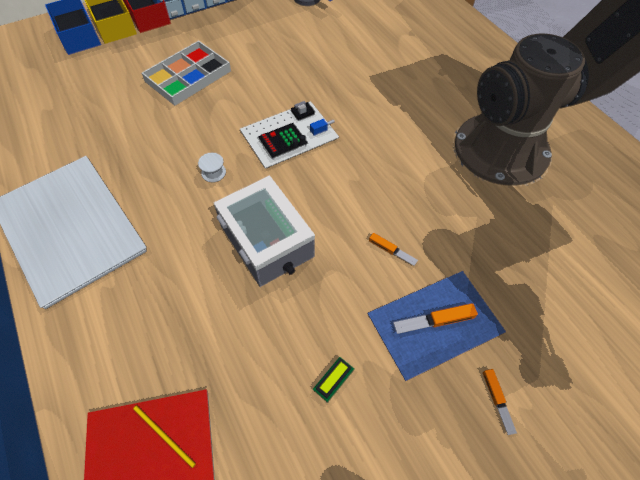

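View pics/side0.png

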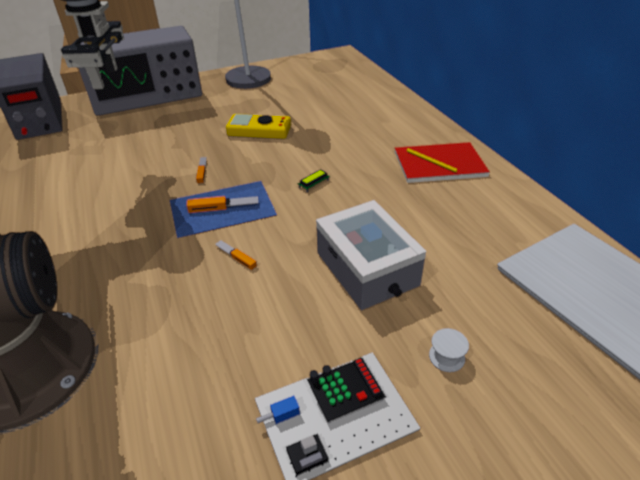

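The candidates for the opener in the scene view are the tool on the mat at (435,320), a smaller one at (392,250) and another smaller one at (500,400). I choose the one on the mat. The case top is around (265,225), with its front to the right, and the slot shows in the side view near (335,250). Next I measure these points.

```bash
cat > h.py <<'E'
from rig import *
import cv2,numpy as np
def cam(n,st=None):
    c=calibration(n); f=240/np.tan(np.radians(c["fovy"])/2)
    if n=="wrist":
        T=np.eye(4);T[:3,:3]=st["eef_rot"];T[:3,3]=st["ee_pos"];T=T@c["tool_from_camera"]
    else:T=c["cam_to_world"]
    return f,c["cx"],c["cy"],np.array(T)
def pix2w(n,u,v,z,st=None):
    f,cx,cy,T=cam(n,st); d=T[:3,:3]@np.array([(u-cx)/f,-(v-cy)/f,-1]); o=T[:3,3]
    return o+d*(z-o[2])/d[2]
def w2pix(n,p,st=None):
    f,cx,cy,T=cam(n,st); q=T[:3,:3].T@(np.array(p)-T[:3,3]); return np.array([cx+f*q[0]/-q[2],cy+f*q[1]/q[2]])
def snap(n,name):
    st=observe(); im=get_image(n); im=cv2.cvtColor(im,cv2.COLOR_RGB2BGR); cv2.imwrite(f"pics/{name}.png",im); return st,im
E
python3 - <<'E'
from h import *
np.set_printoptions(precision=1,suppress=True)
for l,n,pts,z in [("cover",'scene',[(215,205),(268,178),(314,235),(262,268)],96),("cover",'side',[(317,218),(372,204),(424,245),(365,272)],96),
 ("mat",'scene',[(368,314),(463,272),(505,331),(405,380)],4),("handle/tip",'scene',[(476,311),(430,320),(394,327)],20),("small1",'scene',[(370,236),(399,250),(416,261)],12),
 ("small2",'scene',[(489,370),(500,402),(513,432)],12),("handle side",'side',[(189,205),(226,204),(259,202)],20),("lcd",'scene',[(334,378)],20),("spool",'scene',[(211,160)],40),("trainer",'scene',[(289,133)],10)]:
    print(l,n,*[pix2w(n,*p,z)[:2] for p in pts])
ims=cv2.imread('pics/scene0.png')[285:365,380:500]; imd=cv2.imread('pics/side0.png')[195:310,300:430]
a=cv2.resize(ims,(600,400),interpolation=3);b=cv2.resize(imd,(200,176));
cv2.imwrite('pics/c0.png',np.hstack([cv2.resize(ims,(390,260),interpolation=3),cv2.resize(imd,(294,260),interpolation=3)]))
E
```

```text
cover scene [ 713.3 -105.8] [ 585.7 -118.4] [567.9  56.3] [690.5  74.7]
cover side [571.9  57. ] [693.1  52.8] [ 721.7 -100.4] [ 589.5 -119.1]
mat scene [533.9 222.4] [305.9 237. ] [315.3 381. ] [543.2 367. ]
handle/tip scene [347.2 323.4] [438.6 295.6] [508.8 274.2]
small1 scene [434.8  70.6] [398.7 130.7] [382.1 170.6]
small2 scene [397.1 427. ] [417.3 481.7] [430.9 531.9]
handle side side [353.7 316.3] [434.  283.8] [507.  258.9]
lcd scene [660.5 304.4]
spool scene [ 665.3 -276.3]
trainer scene [ 450.1 -294. ]
```

View pics/c0.png

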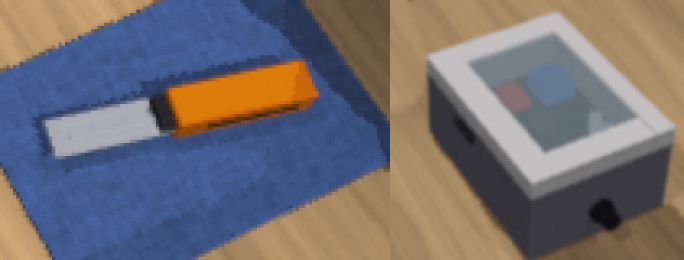

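The crop confirms the mat opener: its handle is about 90 mm and its blade about 75 mm. It also shows the black slot ledge at about (332,252) in the side view. I move above the opener with the wrist half-turned, so that the camera looks forward along the tool.

{"fn": "arm_command", "kwargs": {
  "plan": "1 0.014 -0.032 -0.008 0 0 -10;1 0.028 -0.064 -0.017 0 0 -20;1 0.042 -0.096 -0.025 0 0 -30;1 0.057 -0.128 -0.034 0 0 -40;1 0.071 -0.160 -0.042 0 0 -50;1 0.085 -0.193 -0.051 0 0 -60;1 0.099 -0.225 -0.06 0 0 -70;1 0.113 -0.257 -0.068 0 0 -80;1 0.127 -0.289 -0.076 0 0 -90;1 0.1415 -0.321 -0.085 0 0 -100",
  "newtons": 50
}}

```text
clock: 1.35
ee_pos: [393.2, 304.2, 319.3]
eef_rot: [[-0.533, -0.846, -0.0], [-0.846, 0.533, -0.0], [0.0, 0.0, -1.0]]
ft_force: [0.6, 0.2, -0.2]
gripper_width: 87.6
grip_force: 0.0
```

{"fn": "arm_command", "kwargs": {
  "plan": "1 0 0 0 0 0 -10;1 0 0 0 0 0 -20;1 0 0 0 0 0 -30;1 0 0 0 0 0 -40;1 0 0 0 0 0 -50;1 0 0 0 0 0 -60;1 0 0 0 0 0 -70;1 0 0 0 0 0 -76;1 0 0 0 0 0 -76"
}}

```text
clock: 2.48
ee_pos: [392.9, 305.3, 319.5]
eef_rot: [[-0.952, 0.306, -0.0], [0.306, 0.952, -0.0], [0.0, -0.0, -1.0]]
ft_force: [0.7, 0.0, -0.8]
gripper_width: 87.5
grip_force: 0.0
```

Run:
```python
from h import *
np.set_printoptions(precision=2,suppress=True)
st,im=snap("wrist","w1"); print(st["clock"],st["ee_pos"],st["eef_rot"],st["joint_pos"])
hsv=cv2.cvtColor(im,cv2.COLOR_BGR2HSV)
m=cv2.inRange(hsv,(5,150,100),(25,255,255))
n,lab,s,c=cv2.connectedComponentsWithStats(m)
for i in range(1,n):
    if s[i][4]>500:
        ct=cv2.findContours((lab==i).astype(np.uint8),0,2)[0][0]; r=cv2.minAreaRect(ct)
        print(s[i],c[i],cv2.boxPoints(r),[pix2w("wrist",*p,28,st)[:2] for p in cv2.boxPoints(r)])
```

```text
2.475 [392.92 305.28 319.47] [[-0.95  0.31 -0.  ]
 [ 0.31  0.95 -0.  ]
 [ 0.   -0.   -1.  ]] [ 1.06  0.14 -0.49 -0.   -0.94 -2.94]
[ 308  173   34  106 3166] [325.15 224.71] [[307.68 173.18]
 [338.86 172.4 ]
 [341.5  277.91]
 [310.32 278.69]] [array([343.79, 307.98]), array([350.66, 331.37]), array([437.73, 307.1 ]), array([430.21, 281.27])]
[ 457  180   82   23 1780] [497.27 190.79] [[457. 180.]
 [538. 180.]
 [538. 202.]
 [457. 202.]] [array([384.75, 418.1 ]), array([404.22, 478.75]), array([422.05, 476.58]), array([402.19, 414.72])]
```

View pics/w1.png

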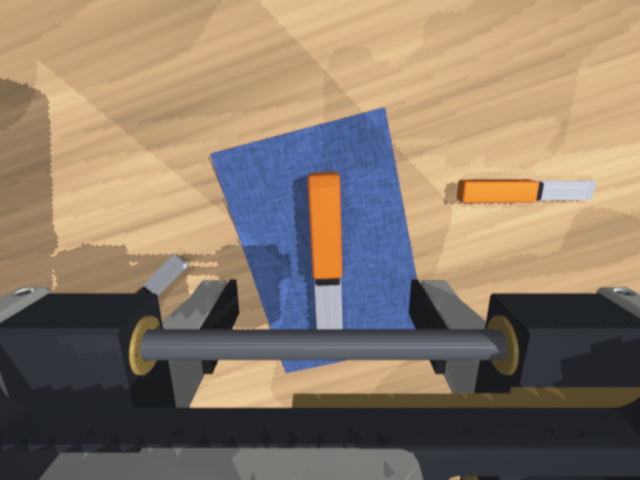

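The wrist picture shows the opener's handle at (325,225) between the open fingers. It measures 90 by 25 mm at z=28, centred at (391,307), with a yaw of about -16.5°. I descend and grip slightly ahead of its centre.

{"fn": "arm_command", "kwargs": {
  "plan": "1 0.012 -0.0025 -0.04 0 0 1.4;1 0.012 -0.0025 -0.085 0 0 1.4;1 0.012 -0.0025 -0.115 0 0 1.4;1 0.012 -0.0025 -0.1345 0 0 1.4;0.2 0.012 -0.0025 -0.1345 0 0 1.4;0.2 0.012 -0.0025 -0.1345 0 0 1.4;0.2 0.012 -0.0025 -0.1345 0 0 1.4;0.2 0.012 -0.0025 -0.1345 0 0 1.4;0.2 0.012 -0.0025 -0.1345 0 0 1.4;0.2 0.012 -0.0025 -0.1345 0 0 1.4",
  "newtons": 50
}}

```text
clock: 3.78
ee_pos: [405.0, 302.9, 185.3]
eef_rot: [[-0.959, 0.284, 0.0], [0.284, 0.959, 0.0], [-0.0, 0.0, -1.0]]
ft_force: [-0.3, 0.6, 0.7]
gripper_width: 32.9
grip_force: 0.0
```

{"fn": "arm_command", "kwargs": {
  "plan": "0 0 0 0 0 0 0;0 0 0 0 0 0 0;0 0 0 0 0 0 0;0 0 0 0 0 0 0",
  "newtons": 55
}}

```text
clock: 4.28
ee_pos: [405.0, 302.9, 185.2]
eef_rot: [[-0.959, 0.284, 0.0], [0.284, 0.959, 0.0], [-0.0, 0.0, -1.0]]
ft_force: [0.7, -0.0, 2.2]
gripper_width: 25.7
grip_force: 55.0
```

{"fn": "arm_command", "kwargs": {
  "plan": "0 0 0 0.05 0 0 0;0 0 0 0.1 0 0 0;0 0.01 -0.03 0.143 0 0 4;0 0.03 -0.08 0.143 0 0 10;0 0.05 -0.13 0.143 0 0 16;0 0.065 -0.19 0.143 0 0 22.5;0 0.076 -0.243 0.143 0 0 22.5;0 0.076 -0.243 0.143 0 0 22.5"
}}

```text
clock: 5.28
ee_pos: [480.9, 56.7, 327.7]
eef_rot: [[-0.995, -0.1, -0.001], [-0.1, 0.995, -0.0], [0.001, -0.0, -1.0]]
ft_force: [-0.5, 0.1, -1.1]
gripper_width: 25.6
grip_force: 55.0
```

{"fn": "arm_command", "kwargs": {
  "plan": "0 0 0 0 1 -10 0;0 0 0 0 2.1 -19.9 0;0 0 0 0 2.1 -19.9 0;0 0 0 0 2.1 -19.9 0"
}}

```text
clock: 5.78
ee_pos: [481.5, 60.2, 328.9]
eef_rot: [[-0.935, -0.105, 0.338], [-0.099, 0.994, 0.035], [-0.34, -0.001, -0.941]]
ft_force: [1.4, 0.8, -0.6]
gripper_width: 25.8
grip_force: 55.0
```

Run:
```python
from h import *
np.set_printoptions(precision=2,suppress=True)
st,im=snap("wrist","w2"); print(st["clock"],st["ee_pos"],st["eef_rot"],st["joint_pos"],st["ft_force"])
```

```text
5.775 [481.52  60.25 328.86] [[-0.94 -0.1   0.34]
 [-0.1   0.99  0.04]
 [-0.34 -0.   -0.94]] [ 0.58  0.01 -0.78  0.33 -0.5  -2.31] [ 1.44  0.79 -0.59]
```

View pics/w2.png

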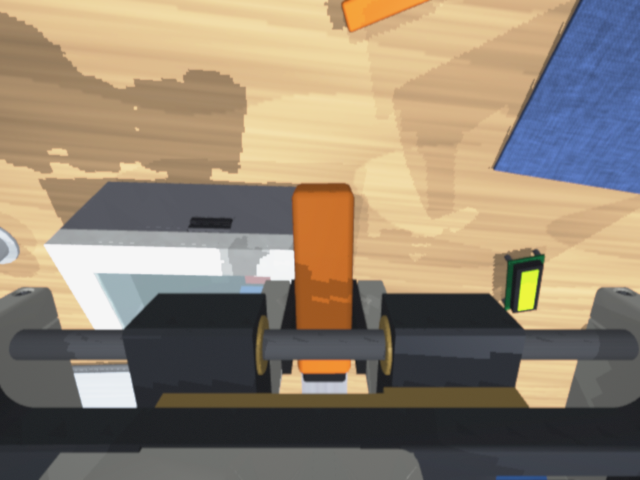

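The wrist view shows the front wall above the cover in the image, with the black slot and ledge at about columns 189–233, rows 217–229. The seam is near row 231. Now I measure them.

Run:
```python
from h import *
np.set_printoptions(precision=1,suppress=True)
st=observe(); im=cv2.imread("pics/w2.png"); g=cv2.cvtColor(im,cv2.COLOR_BGR2GRAY)
for v in range(214,250,2): print(v,g[v,184:240:3])
print("col",g[178:250,150])
ct=max(cv2.findContours((g[210:235,170:250]<35).astype(np.uint8),0,2)[0],key=cv2.contourArea).reshape(-1,2)+[170,210]
print(ct.min(0),ct.max(0))
for z in (73,78): print(z,[pix2w("wrist",u,v,z,st) for u,v in ((189,218),(231,218),(191,228),(233,228))])
for p,z in (((108,182),0),((290,184),4),((47,243),96),((290,248),96)): print(p,pix2w("wrist",*p,z,st))
cv2.imwrite("pics/c2.png",cv2.resize(im[170:260,40:300],(780,270),interpolation=2))
```

```text
214 [89 89 89 88 88 88 89 88 88 88 88 89 89 89 89 88 89 88 89]
216 [88 88 88 76 73 78 80 85 80 82 86 86 83 82 87 87 89 86 88]
218 [88 89 77 36 39 38 39 45 44 42 47 51 48 46 54 55 76 86 89]
220 [88 88 58 40 35 35 33 34 34 33 34 32 33 33 32 33 55 88 88]
222 [89 88 55 46 39 38 36 37 38 36 38 39 38 38 39 36 74 89 88]
224 [89 87 47 36 39 37 32 38 36 31 38 39 35 36 39 38 82 88 89]
226 [89 83 36 34 34 36 33 32 33 34 32 32 33 33 34 36 85 89 88]
228 [88 83 79 77 76 75 75 72 73 71 66 64 63 61 57 58 88 88 90]
230 [ 93  78 103  96 101 100 101  96 100 100  99  99  98  98  98  93  89  89
  89]
232 [144 135 141 135 134 128 133 129 121 121 124 126 111 113 118 108 105 105
 104]
234 [168 168 168 168 166 165 166 166 164 164 163 165 162 162 164 163 162 162
 161]
236 [168 168 168 168 168 165 165 165 165 166 168 167 165 166 168 168 168 167
 166]
238 [168 167 167 168 168 166 166 165 166 166 166 166 165 166 166 168 169 159
 150]
240 [169 167 167 167 168 168 167 166 166 167 167 166 165 165 166 169 169 147
 147]
242 [170 166 167 170 169 169 168 167 168 168 169 166 167 166 167 169 159 147
 147]
244 [181 169 16
[... 227 characters left out ...]

 156]
col [197 184 155 134 118  98  90  90  89  89  89  89  89  89  88  89  89  89
  89  89  89  90  89  89  89  89  90  89  89  89  89  89  89  89  89  89
  90  89  89  89  90  89  89  89  89  90  90  90  91  90  89  91 103 134
 159 165 166 166 165 165 165 165 165 165 165 166 167 175 208 238 245 246]
[191 223] [224 226]
73 [array([565.5, -30.2,  73. ]), array([562.3,   0.6,  73. ]), array([574.8, -29.9,  73. ]), array([571.4,   1.6,  73. ])]
78 [array([561.8, -28.2,  78. ]), array([558.6,   1.9,  78. ]), array([570.8, -27.9,  78. ]), array([567.5,   2.8,  78. ])]
(108, 182) [ 586.6 -128.5    0. ]
(290, 184) [568.7  39.1   4. ]
(47, 243) [ 580.3 -121.9   96. ]
(290, 248) [567.1  46.1  96. ]
```

View pics/c2.png

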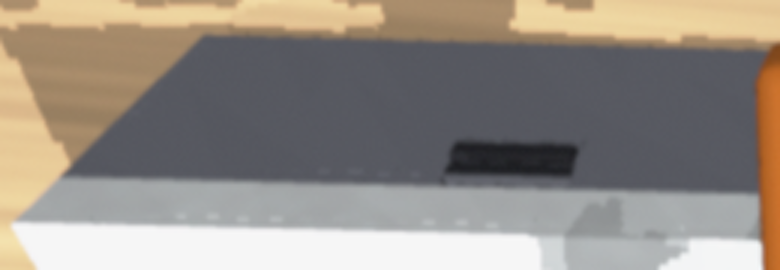

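{"fn": "arm_command", "kwargs": {
  "plan": "0 -0.05 -0.03 0 -1.05 10 0;0 -0.06 -0.07 0 -2.1 19.9 0;0 -0.06 -0.088 -0.04 -2.1 19.9 0;0 -0.05 -0.088 -0.084 -2.1 19.9 0;0 -0.0374 -0.088 -0.084 -2.1 19.9 0;0 -0.0374 -0.088 -0.084 -2.1 19.9 0"
}}

```text
clock: 6.58
ee_pos: [446.0, -27.2, 245.4]
eef_rot: [[-0.994, -0.106, 0.001], [-0.106, 0.994, 0.0], [-0.001, 0.0, -1.0]]
ft_force: [-0.3, 0.6, -0.4]
gripper_width: 25.6
grip_force: 55.0
```

Run:
```python
from h import *
np.set_printoptions(precision=1,suppress=True)
st,im=snap("side","s3"); st2,im2=snap("scene","sc3"); print(st["clock"],st["ee_pos"],st["joint_pos"],st["ft_force"])
print(st["eef_rot"])
R=st["eef_rot"];tip=st["ee_pos"]+R@np.array([-105,0,169.3]);print("tip",tip)
y=np.array([-.1,.995,0])
for n in ("side","scene"):
  for l,p in (("tip",tip),("tipL",tip+12*y),("tipR",tip-12*y),("slotL",np.array([572,-15.4,73])+16*y),("slotR",np.array([572,-15.4,73])-16*y)): print(n,l,w2pix(n,p))
a=cv2.resize(im[200:300,270:400],(650,500),interpolation=2)
cv2.imwrite("pics/c3.png",a)
```

```text
6.575 [446.  -27.2 245.4] [ 0.4  0.2 -0.7 -0.  -0.7 -1.8] [-0.3  0.6 -0.4]
[[-1.  -0.1  0. ]
 [-0.1  1.   0. ]
 [-0.   0.  -1. ]]
tip [550.5 -16.   76.2]
side tip [321.7 250.7]
side tipL [318.7 247.1]
side tipR [324.8 254.4]
side slotL [327.8 243.9]
side slotR [336.1 253.5]
scene tip [304.8 211.2]
scene tipL [308.  215.1]
scene tipR [301.7 207.4]
scene slotL [300.1 221.5]
scene slotR [291.8 211.1]
```

View pics/c3.png

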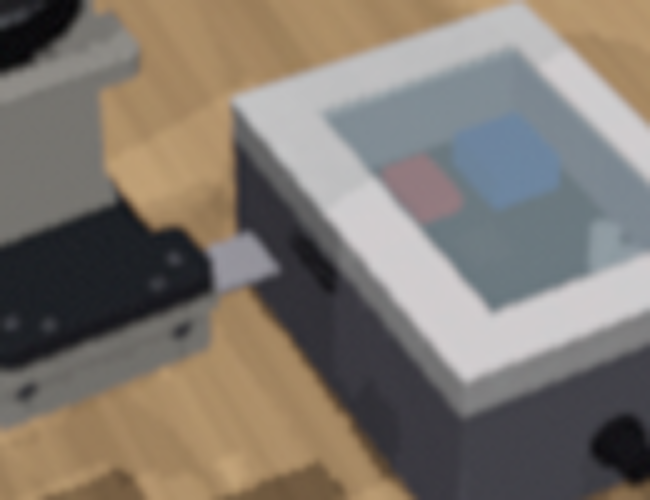

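The side crop shows the blade tip at about (322,250), where it was predicted, and the slot just ahead of it at about (329–337, 247–258). I check the lateral match numerically.

Run:
```python
from h import *
np.set_printoptions(precision=1,suppress=True,linewidth=200)
im=cv2.imread("pics/s3.png"); g=cv2.cvtColor(im,cv2.COLOR_BGR2GRAY)
print("cols",list(range(324,346)))
for v in range(240,264): print(v,g[v,324:346])
y=np.array([-.1,.995,0])
for x in (569,572,575):
  for z in (73,68): print(x,z,[w2pix("side",np.array([x,-15.4,z])+s*y) for s in (16,-16)])
# triangulate cover corners from side & scene
def ray(n,u,v):
    f,cx,cy,T=cam(n); d=T[:3,:3]@np.array([(u-cx)/f,-(v-cy)/f,-1]); return T[:3,3],d/np.linalg.norm(d)
gs=cv2.imread("pics/sc3.png")
def corner(im,p,w=4):
    q=np.array([[p]],np.float32); cv2.cornerSubPix(cv2.cvtColor(im,cv2.COLOR_BGR2GRAY),q,(w,w),(-1,-1),(3,50,.01)); return q[0,0]
side={"F+":(317,220.5),"F-":(363,276),"B-":(424,245),"B+":(374,201)}
sc={"F+":(314,236),"F-":(268,178),"B-":(215,205),"B+":(262,268)}
for k in side:
    a=corner(im,side[k]); b=corner(cv2.imread("pics/scene0.png"),sc[k]); print(k,a,b,pix2w("side",*a,96),pix2w("scene",*b,96))
```

```text
cols [324, 325, 326, 327, 328, 329, 330, 331, 332, 333, 334, 335, 336, 337, 338, 339, 340, 341, 342, 343, 344, 345]
240 [ 49  50  60  76  90  96  97 103 129 165 186 191 193 198 203 205 205 205 205 205 205 206]
241 [ 51  49  51  60  77  92  96  96 106 138 174 192 199 203 205 205 205 205 205 205 205 205]
242 [ 50  50  50  52  64  84  95  96  98 114 151 186 202 206 205 205 205 205 205 205 205 205]
243 [ 49  50  49  50  56  72  90  96  96 101 125 164 191 203 206 205 205 206 205 206 206 205]
244 [ 51  49  50  50  51  60  78  91  95  97 103 128 165 193 204 206 205 205 205 205 206 205]
245 [ 50  50  49  49  46  47  63  78  90  95  97 103 130 169 197 205 206 205 205 205 206 205]
246 [ 51  50  50  48  44  41  49  64  78  92  96  97 105 138 180 201 206 206 205 205 205 205]
247 [ 50  49  49  45  39  34  35  48  63  83  95  97  98 113 153 189 203 206 205 205 205 206]
248 [ 49  50  50  44  37  31  27  30  44  68  89  97  97 104 128 164 193 204 206 206 206 205]
249 [ 51  50  49  47  37  30  29  27  32  52  77  91  97 103 116 137 169 194 204 206 206 206]
250 [ 62  50  50  48  44  34  28  29  27  35
[... 1145 characters left out ...]
 61 70 89]
263 [85 63 52 50 50 50 50 50 50 49 50 49 52 56 59 59 58 59 58 58 60 73]
569 73 [array([326.4, 244.3]), array([334.6, 253.9])]
569 68 [array([326.4, 246.2]), array([334.7, 255.8])]
572 73 [array([327.8, 243.9]), array([336.1, 253.5])]
572 68 [array([327.8, 245.8]), array([336.1, 255.4])]
575 73 [array([329.2, 243.4]), array([337.5, 253. ])]
575 68 [array([329.2, 245.4]), array([337.5, 255. ])]
F+ [315.5 219.4] [314.4 234.9] [567.5  54.2  96. ] [567.1  56.5  96. ]
F- [361.6 276. ] [268.7 174.3] [ 579.5 -125.6   96. ] [ 579.9 -126.8   96. ]
B- [424. 245.] [213.5 203.5] [ 721.7 -100.4   96. ] [ 714.6 -110.8   96. ]
B+ [373.9 199.6] [262.3 265.9] [703.8  64.9  96. ] [688.1  70.8  96. ]
```

{"fn": "arm_command", "kwargs": {
  "plan": "0 0.005 0.0012 0 0 0 -1.2;0 0.01 0.0016 0 0 0 -1.2;0 0.01 0.0016 0 0 0 -1.2;0 0.01 0.0016 0 0 0 -1.2"
}}

```text
clock: 7.18
ee_pos: [453.5, -26.5, 244.2]
eef_rot: [[-0.996, -0.084, -0.0], [-0.084, 0.996, 0.0], [0.0, 0.0, -1.0]]
ft_force: [0.3, -0.2, -1.4]
gripper_width: 25.5
grip_force: 55.0
```

```bash
cat > t.py <<'E'
from h import *
np.set_printoptions(precision=2,suppress=True)
st=observe();R=st["eef_rot"];print(st["clock"],"tcp",st["ee_pos"],"tip",st["ee_pos"]+R@np.array([-105,0,169.3]),"F",st["ft_force"],"M",st["moment"],"g",st["gripper_width"],"dir",-R[:,0])
E
python3 t.py
```

```text
7.175 tcp [453.46 -26.55 244.21] tip [558.06 -17.71  74.89] F [ 0.34 -0.17 -1.4 ] M [ 0.02 -0.19  0.01] g 25.54016908997216 dir [ 1.    0.08 -0.  ]
```

{"fn": "arm_command", "kwargs": {
  "plan": "0 0.005 0.0014 0.0006 0 0 0;0 0.011 0.0019 0.0006 0 0 0;0 0.014 0.0022 0.0006 0 0 0;0 0.014 0.0022 0.0006 0 0 0"
}}

```text
clock: 7.68
ee_pos: [467.9, -24.3, 244.6]
eef_rot: [[-0.996, -0.084, -0.0], [-0.084, 0.996, -0.0], [0.0, -0.0, -1.0]]
ft_force: [-0.3, -0.3, 0.0]
gripper_width: 25.4
grip_force: 55.0
```

{"fn": "arm_command", "kwargs": {
  "plan": "0 0.002 0.0002 0 0 0 0;0 0.004 0.0003 0 0 0 0;0 0.004 0.0003 0 0 0 0"
}}

```text
clock: 8.05
ee_pos: [471.7, -24.0, 244.8]
eef_rot: [[-0.996, -0.084, 0.0], [-0.084, 0.996, -0.0], [-0.0, -0.0, -1.0]]
ft_force: [-0.6, 0.1, -1.6]
gripper_width: 25.6
grip_force: 55.0
```

```bash
python3 t.py
```

```text
8.05 tcp [471.73 -24.01 244.78] tip [576.37 -15.18  75.49] F [-0.64  0.12 -1.55] M [ 0.07 -0.18  0.02] g 25.639049995276135 dir [1.   0.08 0.  ]
```

{"fn": "arm_command", "kwargs": {
  "plan": "0 0.002 0.0002 0 0 0 0;0 0.004 0.0003 0 0 0 0;0 0.006 0.0005 0 0 0 0;0 0.006 0.0005 0 0 0 0"
}}

```text
clock: 8.55
ee_pos: [477.8, -23.5, 244.7]
eef_rot: [[-0.996, -0.084, 0.0], [-0.084, 0.996, 0.0], [-0.0, 0.0, -1.0]]
ft_force: [-0.2, 0.4, -0.1]
gripper_width: 25.5
grip_force: 55.0
```

{"fn": "arm_command", "kwargs": {
  "plan": "0 0.002 0.0002 0 0 0 0;0 0.004 0.0003 0 0 0 0;0 0.006 0.0005 0 0 0 0;0 0.006 0.0005 0 0 0 0"
}}

```text
clock: 9.05
ee_pos: [483.8, -23.0, 244.7]
eef_rot: [[-0.996, -0.084, -0.0], [-0.084, 0.996, -0.0], [0.0, -0.0, -1.0]]
ft_force: [0.6, 0.1, -0.5]
gripper_width: 26.0
grip_force: 55.0
```

```bash
python3 t.py
```

```text
9.05 tcp [483.76 -23.01 244.72] tip [588.39 -14.18  75.42] F [ 0.58  0.07 -0.49] M [ 0.05 -0.11 -0.03] g 25.96797570722511 dir [ 1.    0.08 -0.  ]
```

{"fn": "arm_command", "kwargs": {
  "plan": "0 0.002 0.0002 0 0 0 0;0 0.004 0.0003 0 0 0 0;0 0.005 0.0004 0 0 0 0;0 0.005 0.0004 0 0 0 0"
}}

```text
clock: 9.55
ee_pos: [488.7, -22.6, 244.7]
eef_rot: [[-0.996, -0.084, -0.0], [-0.084, 0.996, 0.0], [0.0, 0.0, -1.0]]
ft_force: [0.1, -0.3, -0.6]
gripper_width: 25.4
grip_force: 55.0
```

{"fn": "arm_command", "kwargs": {
  "plan": "0 0.0005 0 0 0 0 0;0 0.001 0.0001 0 0 0 0;0 0.001 0.0001 0 0 0 0"
}}

```text
clock: 9.93
ee_pos: [489.6, -22.5, 244.8]
eef_rot: [[-0.996, -0.084, 0.0], [-0.084, 0.996, 0.0], [-0.0, 0.0, -1.0]]
ft_force: [0.4, -0.9, -0.4]
gripper_width: 25.5
grip_force: 55.0
```

{"fn": "arm_command", "kwargs": {
  "plan": "0 0.0005 0 0 0 0 0;0 0.001 0.0001 0 0 0 0;0 0.001 0.0001 0 0 0 0"
}}

```text
clock: 10.3
ee_pos: [490.7, -22.4, 244.8]
eef_rot: [[-0.996, -0.084, 0.0], [-0.084, 0.996, -0.0], [-0.0, -0.0, -1.0]]
ft_force: [0.9, -0.2, -1.1]
gripper_width: 25.6
grip_force: 55.0
```

{"fn": "arm_command", "kwargs": {
  "plan": "0 0.0005 0 0 0 0 0;0 0.001 0.0001 0 0 0 0;0 0.001 0.0001 0 0 0 0"
}}

```text
clock: 10.68
ee_pos: [491.3, -22.4, 244.6]
eef_rot: [[-0.996, -0.084, -0.001], [-0.084, 0.996, -0.0], [0.001, -0.0, -1.0]]
ft_force: [-2.3, -0.4, 0.3]
gripper_width: 25.8
grip_force: 55.0
```

{"fn": "arm_command", "kwargs": {
  "plan": "0 0.0005 0 0 0 0 0;0 0.001 0.0001 0 0 0 0;0 0.001 0.0001 0 0 0 0"
}}

```text
clock: 11.05
ee_pos: [491.7, -22.4, 244.4]
eef_rot: [[-0.996, -0.084, -0.002], [-0.084, 0.996, -0.0], [0.002, -0.0, -1.0]]
ft_force: [-6.1, 0.0, 1.2]
gripper_width: 25.9
grip_force: 55.0
```

{"fn": "arm_command", "kwargs": {
  "plan": "0 -0.0013 -0.0001 0.0002 0 0 0;0 -0.0025 -0.0002 0.0002 0 0 0;0 -0.0025 -0.0002 0.0002 0 0 0"
}}

```text
clock: 11.42
ee_pos: [490.6, -22.3, 245.3]
eef_rot: [[-0.996, -0.084, 0.001], [-0.084, 0.996, 0.0], [-0.001, 0.0, -1.0]]
ft_force: [-0.1, -0.0, -1.4]
gripper_width: 25.4
grip_force: 55.0
```

```bash
python3 t.py
```

```text
11.425 tcp [490.58 -22.26 245.25] tip [595.44 -13.35  76.11] F [-0.13 -0.05 -1.44] M [ 0.07 -0.1  -0.01] g 25.374343546431543 dir [1.   0.08 0.  ]
```

{"fn": "arm_command", "kwargs": {
  "plan": "0 -0.0067 -0.0006 -0.0045 0.2 -2.3 0;0 -0.0135 -0.0011 -0.0084 0.4 -4.7 0;0 -0.0198 -0.0017 -0.0123 0.6 -7 0;0 -0.0198 -0.0017 -0.0123 0.6 -7 0"
}}

```text
clock: 11.92
ee_pos: [469.7, -24.3, 232.5]
eef_rot: [[-0.989, -0.084, 0.121], [-0.084, 0.996, 0.01], [-0.122, -0.0, -0.993]]
ft_force: [-0.7, -0.3, -2.5]
gripper_width: 25.4
grip_force: 55.0
```

{"fn": "arm_command", "kwargs": {
  "plan": "0 -0.0039 -0.0003 -0.0027 0.13 -1.5 0;0 -0.0079 -0.0007 -0.0054 0.25 -3 0;0 -0.0079 -0.0007 -0.0054 0.25 -3 0;0 -0.0079 -0.0007 -0.0054 0.25 -3 0"
}}

```text
clock: 12.42
ee_pos: [462.8, -24.7, 227.3]
eef_rot: [[-0.981, -0.084, 0.173], [-0.083, 0.996, 0.014], [-0.173, -0.0, -0.985]]
ft_force: [1.4, 0.8, -4.7]
gripper_width: 26.0
grip_force: 55.0
```

```bash
python3 t.py
```

```text
12.425 tcp [462.79 -24.72 227.33] tip [595.04 -13.56  78.76] F [ 1.4   0.77 -4.72] M [0.12 0.92 0.05] g 25.970788927531853 dir [0.98 0.08 0.17]
```

{"fn": "arm_command", "kwargs": {
  "plan": "0 -0.0062 -0.0005 -0.0060 0.21 -2.5 0;0 -0.0124 -0.001 -0.0109 0.42 -5 0;0 -0.0124 -0.001 -0.0109 0.42 -5 0;0 -0.0124 -0.001 -0.0109 0.42 -5 0"
}}

```text
clock: 12.92
ee_pos: [449.6, -26.0, 216.2]
eef_rot: [[-0.963, -0.086, 0.256], [-0.083, 0.996, 0.021], [-0.257, -0.002, -0.966]]
ft_force: [-8.6, 8.0, -1.1]
gripper_width: 25.4
grip_force: 55.2
```

```bash
python3 t.py
```

```text
12.925 tcp [449.61 -25.96 216.18] tip [594.11 -13.71  79.58] F [-8.62  8.04 -1.13] M [2.62 3.79 1.62] g 25.373947761041002 dir [0.96 0.08 0.26]
```

{"fn": "arm_command", "kwargs": {
  "plan": "0 -0.0005 0.0005 0 0 0 0;0 -0.001 0.001 0 0 0 0;0 -0.001 0.001 0 0 0 0"
}}

```text
clock: 13.3
ee_pos: [449.1, -25.0, 216.4]
eef_rot: [[-0.963, -0.084, 0.258], [-0.081, 0.996, 0.021], [-0.258, -0.001, -0.966]]
ft_force: [-3.2, 1.6, -1.5]
gripper_width: 25.7
grip_force: 55.0
```

```bash
python3 t.py
python3 - <<'E'
from h import *
st,im=snap("side","s4"); print(st["ft_force"])
o=cv2.imread("pics/s3.png")
cv2.imwrite("pics/c4.png",np.hstack([cv2.resize(o[190:310,290:430],(400,343),interpolation=2),cv2.resize(im[190:310,290:430],(400,343),interpolation=2)]))
E
```

```text
13.3 tcp [449.13 -24.97 216.37] tip [593.81 -12.88  79.96] F [-3.21  1.62 -1.46] M [0.56 2.15 0.49] g 25.749703239944253 dir [0.96 0.08 0.26]
[-3.21463529  1.62266117 -1.45802321]
```

View pics/c4.png

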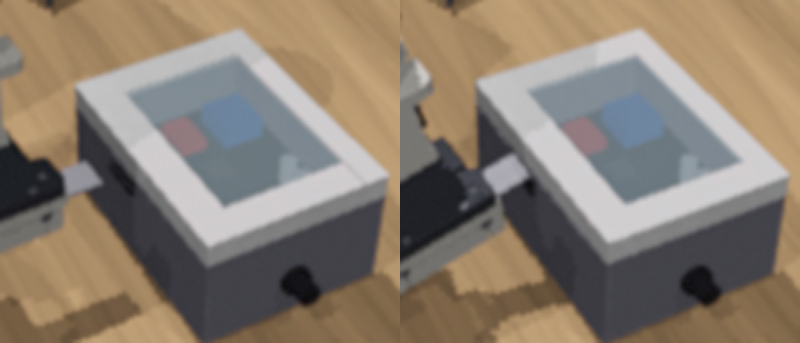

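{"fn": "arm_command", "kwargs": {
  "plan": "0 -0.003 -0.0001 -0.0027 0.1 -1.25 0;0 -0.0058 -0.0003 -0.0054 0.21 -2.5 0;0 -0.0058 -0.0003 -0.0054 0.21 -2.5 0"
}}

```text
clock: 13.72
ee_pos: [448.6, -28.6, 217.2]
eef_rot: [[-0.953, -0.087, 0.291], [-0.08, 0.996, 0.033], [-0.293, 0.009, -0.956]]
ft_force: [3.6, 1.6, -6.8]
gripper_width: 25.3
grip_force: 55.0
```

```bash
python3 t.py
```

```text
13.725 tcp [448.59 -28.6  217.21] tip [597.88 -14.51  86.06] F [ 3.61  1.57 -6.75] M [0.31 0.75 0.22] g 25.31956550208725 dir [0.95 0.08 0.29]
```

{"fn": "arm_command", "kwargs": {
  "plan": "0 0 0 0 0 0 0;0 0 0 0 0 0 0"
}}

```text
clock: 13.98
ee_pos: [448.5, -28.3, 217.2]
eef_rot: [[-0.953, -0.087, 0.291], [-0.08, 0.996, 0.033], [-0.292, 0.008, -0.956]]
ft_force: [5.9, -0.3, -5.7]
gripper_width: 25.4
grip_force: 55.0
```

```bash
python3 t.py
python3 - <<'E'
from h import *
o=observe(); print(o["joint_pos"],o["dq"])
st,im=snap("side","s5"); _,i2=snap("scene","sc5")
cv2.imwrite("pics/c5.png",np.hstack([cv2.resize(im[190:310,270:430],(400,300),interpolation=2),cv2.resize(i2[160:300,200:387],(400,300),interpolation=2)]))
E
```

```text
13.975 tcp [448.52 -28.28 217.17] tip [597.77 -14.2   85.97] F [ 5.92 -0.31 -5.72] M [-0.07  0.25  0.01] g 25.362169315307376 dir [0.95 0.08 0.29]
[ 0.35588365  0.1366226  -1.01514457  0.49490218 -0.14787249 -2.32143815] [-0.00126126  0.00055125  0.00023903  0.00196999 -0.00030602 -0.00161226]
```

View pics/c5.png

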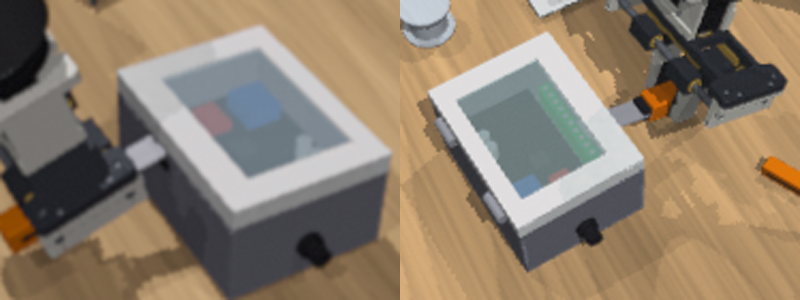

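Run:
```python
from h import *
np.set_printoptions(precision=1,suppress=True)
g=[cv2.cvtColor(cv2.imread(f"pics/{n}.png"),cv2.COLOR_BGR2GRAY) for n in ("s3","s4","s5")]
pts={"F+":(315,219),"F-":(361.6,276),"B-":(424,245),"tubF-":(361,312),"knob":(396,289)}
for k,p in pts.items():
    p=np.array(p); x,y=np.round(p).astype(int); t=g[0][y-7:y+8,x-7:x+8]
    for h in g[1:]:
        r=cv2.matchTemplate(h[y-19:y+20,x-19:x+20],t,cv2.TM_CCOEFF_NORMED); _,m,_,l=cv2.minMaxLoc(r); print(k,np.array(l)-12,round(m,3))
print(w2pix("side",[580,-126,96]),w2pix("side",[580,-126,104]))
```

```text
F+ [ 0 -1] 0.943
F+ [ 1 -1] 0.949
F- [ 0 -1] 0.996
F- [ 1 -1] 0.994
B- [0 0] 0.997
B- [0 0] 0.99
tubF- [0 0] 0.999
tubF- [ 0 -1] 0.99
knob [0 0] 0.997
knob [0 0] 0.987
[361.9 276.1] [362.1 272.8]
```

{"fn": "arm_command", "kwargs": {
  "plan": "0 0.006 0.0003 0.006 -0.2 2.5 0;0 0.019 0.0015 0.014 -0.6 7.5 0;0 0.019 0.0015 0.014 -0.6 7.5 0;0 0.019 0.0015 0.014 -0.6 7.5 0"
}}

```text
clock: 14.58
ee_pos: [467.3, -27.0, 231.2]
eef_rot: [[-0.982, -0.085, 0.166], [-0.083, 0.996, 0.023], [-0.167, 0.009, -0.986]]
ft_force: [2.5, -0.4, 4.1]
gripper_width: 25.9
grip_force: 55.0
```

```bash
python3 t.py
```

```text
14.575 tcp [467.31 -26.95 231.19] tip [598.57 -14.32  81.87] F [ 2.54 -0.44  4.12] M [ 0.08 -0.8   0.05] g 25.911307139836023 dir [0.98 0.08 0.17]
```

{"fn": "arm_command", "kwargs": {
  "plan": "0 0.004 0.0003 0.0035 -0.17 2 0;0 0.007 0.0006 0.007 -0.34 4 0;0 0.000 0.0000 0.007 -0.34 4 0;0 -0.007 -0.0006 0.007 -0.34 4 0;0 -0.007 -0.0006 0.007 -0.34 4 0"
}}

```text
clock: 15.2
ee_pos: [458.3, -28.1, 237.5]
eef_rot: [[-0.992, -0.085, 0.092], [-0.083, 0.996, 0.016], [-0.093, 0.009, -0.996]]
ft_force: [-1.2, -0.4, 2.2]
gripper_width: 25.7
grip_force: 55.0
```

```bash
python3 t.py
```

```text
15.2 tcp [458.3  -28.07 237.54] tip [578.06 -16.53  78.76] F [-1.17 -0.44  2.18] M [-0.11  0.46 -0.05] g 25.68523227865211 dir [0.99 0.08 0.09]
```

{"fn": "arm_command", "kwargs": {
  "plan": "0 -0.02 -0.0016 0 0 0 0;0 -0.04 -0.0032 0.002 0 0 0;0 -0.04 0 0.05 0 0 0;0 -0.04 0.05 0.08 0 0 -2;0 -0.04 0.11 0.09 0 0 -5;0 -0.045 0.17 0.09 0 0 -5;0 -0.05 0.23 0.09 0 0 -5;0 -0.06 0.28 0.09 0 0 -5;0 -0.072 0.331 0.06 0 0 -5;0 -0.072 0.331 0.02 0 0 -5"
}}

```text
clock: 16.45
ee_pos: [387.3, 306.5, 257.3]
eef_rot: [[-0.995, -0.001, 0.096], [-0.0, 1.0, 0.011], [-0.096, 0.011, -0.995]]
ft_force: [-0.1, -0.8, -1.4]
gripper_width: 25.5
grip_force: 55.0
```

```bash
python3 t.py
python3 - <<'E'
from h import *
np.set_printoptions(precision=1,suppress=True)
st,im=snap("side","s6"); R=st["eef_rot"];E=st["ee_pos"]
for l,q in (("tip",[-105,0,169.3]),("hfront",[-30,0,157.3]),("hrear",[60,0,157.3])): print(l,E+R@np.array(q),w2pix("side",E+R@np.array(q)))
cv2.imwrite("pics/c6.png",cv2.resize(im[110:260,130:330],(800,600),interpolation=2))
E
```

```text
16.45 tcp [387.29 306.49 257.28] tip [508.02 308.39  98.82] F [-0.05 -0.79 -1.35] M [-0.1   0.2   0.05] g 25.539926574615826 dir [1.  0.  0.1]
tip [508.  308.4  98.8] [249.5 162.9]
hfront [432.2 308.2 103.6] [217.2 168.7]
hrear [342.6 308.2  95. ] [178.4 181.2]
```

View pics/c6.png

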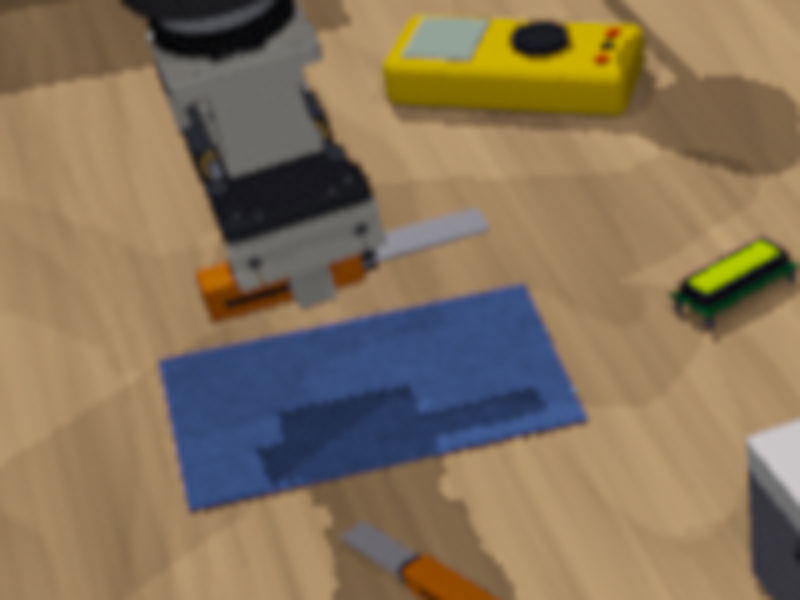

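The crop shows the opener held over the mat, with its tip at about (250,165) in the full frame. It has slipped about 3° in the grip. I lay it flat and regrip with the gripper leaning forward, because joint 3 reached its limit while I was levering.

{"fn": "arm_command", "kwargs": {
  "plan": "0 0 -0.003 -0.03 -0.6 2.7 0;0 0 -0.003 -0.06 -0.6 2.7 0;0 0 -0.003 -0.07 -0.6 2.7 0;0 0 -0.003 -0.0715 -0.6 2.7 0;0 0 -0.003 -0.0715 -0.6 2.7 0"
}}

```text
clock: 17.12
ee_pos: [388.3, 300.6, 187.4]
eef_rot: [[-0.999, 0.002, 0.048], [0.002, 1.0, -0.001], [-0.048, -0.001, -0.999]]
ft_force: [0.5, 0.2, -0.6]
gripper_width: 25.7
grip_force: 55.0
```

```bash
python3 t.py
```

```text
17.125 tcp [388.3  300.63 187.37] tip [501.35 300.26  23.34] F [ 0.45  0.17 -0.63] M [ 0.05 -0.02 -0.01] g 25.670941343854636 dir [ 1.   -0.    0.05]
```

{"fn": "arm_command", "kwargs": {
  "plan": "0 0 0 -0.0015 0 0 0;0 0 0 -0.0025 0 0 0;0 0 0 -0.0025 0 0 0;0.7 0 0 -0.0025 0 0 0;0.7 0 0 -0.0025 0 0 0;0.7 0 0 -0.0025 0 0 0;0.7 0 0 -0.0025 0 0 0"
}}

```text
clock: 18.0
ee_pos: [388.1, 300.5, 183.9]
eef_rot: [[-0.999, 0.002, 0.048], [0.002, 1.0, -0.002], [-0.048, -0.002, -0.999]]
ft_force: [0.2, 0.6, -0.5]
gripper_width: 58.7
grip_force: 0.0
```

{"fn": "arm_command", "kwargs": {
  "plan": "0.7 0.023 0 0 0 9 0;0.7 0.045 0 -0.001 0 17 0;0.7 0.062 0 -0.005 0 22.7 0;0.7 0.062 0 -0.005 0 22.7 0;0.7 0.062 0 -0.005 0 22.7 0"
}}

```text
clock: 18.62
ee_pos: [449.7, 300.1, 178.5]
eef_rot: [[-0.94, 0.002, -0.341], [0.003, 1.0, -0.002], [0.341, -0.003, -0.94]]
ft_force: [-0.5, -0.5, 0.2]
gripper_width: 61.1
grip_force: 0.0
```

```bash
python3 t.py
python3 - <<'E'
from h import *
np.set_printoptions(precision=1,suppress=True)
o=observe(); print(o["joint_pos"]); print("grasp",o["ee_pos"]+159*o["eef_rot"][:,2],"ftip",o["ee_pos"]+178*o["eef_rot"][:,2])
im=get_image("side"); m=cv2.inRange(cv2.cvtColor(im,cv2.COLOR_RGB2HSV),(5,150,80),(25,255,255)); 
n,lab,s,c=cv2.connectedComponentsWithStats(m[150:250,150:300])
for i in range(1,n):
    if s[i][4]>20: print(s[i]+[150,150,0,0,0])
for p in ([340,301,28],[430,301,28],[505,301,16]): print(w2pix("side",p))
g=cv2.cvtColor(im,cv2.COLOR_RGB2GRAY); cv2.imwrite("pics/s7.png",im[:,:,::-1])
E
```

```text
18.625 tcp [449.73 300.09 178.5 ] tip [490.68 299.36 -16.46] F [-0.53 -0.55  0.16] M [ 0.01 -1.27 -0.01] g 61.06159563547129 dir [ 0.94 -0.   -0.34]
[ 0.8  0.5 -0.3 -0.3 -1.1 -2.2]
grasp [395.5 299.7  29. ] ftip [389.  299.7  11.2]
[196 175   4   9  24]
[183 200  24  18 243]
[183.8 207.3]
[222.  197.7]
[253.1 194.1]
```

{"fn": "arm_command", "kwargs": {
  "plan": "0 0 0 0 0 0 0;0 0 0 0 0 0 0;0 0 0 0 0 0 0;0 0 0 0 0 0 0;0 0 0 0 0 0 0;0 0 0 0 0 0 0;0 0 0 0 0 0 0",
  "newtons": 60
}}

```text
clock: 19.55
ee_pos: [450.1, 300.6, 179.1]
eef_rot: [[-0.94, 0.002, -0.342], [0.002, 1.0, -0.001], [0.342, -0.002, -0.94]]
ft_force: [-1.7, 0.8, 2.1]
gripper_width: 25.5
grip_force: 60.0
```

```bash
python3 - <<'E'
from h import *
o=observe(); R=o["eef_rot"]; q=R.T@(np.array([505,o["ee_pos"][1],16])-o["ee_pos"]); d=R.T@np.array([1,0,0]); q[1]=0
print(q,d,o["gripper_width"],o["grip_force"],o["ft_force"])
open("t.py","w").write(f'''from h import *
np.set_printoptions(precision=2,suppress=True)
st=observe();R=st["eef_rot"];d=R@np.array({[d[0],0,d[2]]})
print(st["clock"],"tcp",st["ee_pos"],"tip",st["ee_pos"]+R@np.array({q.tolist()}),"F",st["ft_force"],"M",st["moment"],"dir",d,"phi",np.degrees(np.arcsin(d[2])),"yaw",np.degrees(np.arctan2(d[1],d[0])),"j",st["joint_pos"])
''')
E
python3 t.py
```

```text
[-107.31421613    0.          134.49233154] [-0.93983406  0.00174376 -0.34162684] 25.45418710962918 59.99975323677063 [-1.74369356  0.83001925  2.05169855]
19.55 tcp [450.09 300.58 179.06] tip [505.   300.14  16.  ] F [-1.74  0.83  2.05] M [ 0.41 -0.52 -0.14] dir [ 1. -0.  0.] phi 0.0002103401004024562 yaw -0.09990974699279244 j [ 0.84  0.48 -0.29 -0.3  -1.05 -2.23]
```

{"fn": "arm_command", "kwargs": {
  "plan": "0 0 0 0.04 0 0 0;0 0 -0.02 0.08 0 0 1;0 0.01 -0.07 0.09 0 0 2;0 0.02 -0.125 0.09 0 0 3;0 0.03 -0.18 0.09 0 0 4.9;0 0.035 -0.235 0.09 0 0 4.9;0 0.035 -0.29 0.08 0 0 4.9;0 0.04 -0.321 0.0594 0 0 4.9;0 0.045 -0.321 0.0594 0 0 4.9;0 0.045 -0.321 0.0594 0 0 4.9"
}}

```text
clock: 20.8
ee_pos: [495.6, -20.5, 238.3]
eef_rot: [[-0.937, -0.083, -0.34], [-0.077, 0.997, -0.031], [0.341, -0.002, -0.94]]
ft_force: [-0.1, -0.3, -1.0]
gripper_width: 25.4
grip_force: 60.0
```

```bash
python3 t.py
```

```text
20.8 tcp [495.59 -20.5  238.32] tip [550.38 -16.33  75.27] F [-0.12 -0.31 -0.97] M [ 0.2  -1.45 -0.02] dir [1.   0.08 0.  ] phi 0.015223175291773566 yaw 4.771196456377477 j [ 0.32  0.36 -0.42 -0.09 -1.14 -1.76]
```

{"fn": "arm_command", "kwargs": {
  "plan": "0 0.006 0.0003 0.0003 0 0 0;0 0.012 0.0007 0.0003 0 0 0;0 0.018 0.0012 0.0003 0 0 0;0 0.022 0.0015 0.0003 0 0 0;0 0.026 0.0019 0.0003 0 0 0;0 0.026 0.0019 0.0003 0 0 0"
}}

```text
clock: 21.55
ee_pos: [521.3, -18.6, 238.6]
eef_rot: [[-0.937, -0.084, -0.34], [-0.078, 0.996, -0.031], [0.342, -0.002, -0.94]]
ft_force: [-0.5, 0.7, -1.0]
gripper_width: 25.6
grip_force: 60.0
```

{"fn": "arm_command", "kwargs": {
  "plan": "0 0.003 0.0002 0 0 0 0;0 0.006 0.0005 0 0 0 0;0 0.009 0.0007 0 0 0 0;0 0.012 0.001 0 0 0 0;0 0.012 0.001 0 0 0 0"
}}

```text
clock: 22.18
ee_pos: [533.4, -17.6, 238.6]
eef_rot: [[-0.937, -0.084, -0.34], [-0.078, 0.996, -0.031], [0.341, -0.002, -0.94]]
ft_force: [-0.3, 0.4, -0.8]
gripper_width: 25.6
grip_force: 60.0
```

```bash
python3 t.py
```

```text
22.175 tcp [533.35 -17.56 238.6 ] tip [588.12 -13.34  75.55] F [-0.35  0.43 -0.75] M [ 0.16 -1.35  0.02] dir [1.   0.08 0.  ] phi 0.00839756735206503 yaw 4.80016628702702 j [ 0.3   0.41 -0.33 -0.08 -1.17 -1.75]
```

{"fn": "arm_command", "kwargs": {
  "plan": "0 0.002 0.0002 0 0 0 0;0 0.004 0.0003 0 0 0 0;0 0.0055 0.0005 0 0 0 0;0 0.0055 0.0005 0 0 0 0"
}}

```text
clock: 22.68
ee_pos: [538.7, -17.1, 238.6]
eef_rot: [[-0.937, -0.084, -0.34], [-0.078, 0.996, -0.031], [0.342, -0.002, -0.94]]
ft_force: [0.1, -0.3, -1.7]
gripper_width: 25.3
grip_force: 60.0
```

{"fn": "arm_command", "kwargs": {
  "plan": "0 0.0005 0 0 0 0 0;0 0.001 0.0001 0 0 0 0;0 0.001 0.0001 0 0 0 0"
}}

```text
clock: 23.05
ee_pos: [539.6, -17.0, 238.7]
eef_rot: [[-0.937, -0.084, -0.34], [-0.078, 0.996, -0.031], [0.342, -0.002, -0.94]]
ft_force: [-0.0, -0.0, -0.4]
gripper_width: 25.4
grip_force: 60.0
```

{"fn": "arm_command", "kwargs": {
  "plan": "0 0.0005 0 0 0 0 0;0 0.001 0.0001 0 0 0 0;0 0.001 0.0001 0 0 0 0"
}}

```text
clock: 23.42
ee_pos: [540.7, -16.9, 238.7]
eef_rot: [[-0.937, -0.084, -0.34], [-0.078, 0.996, -0.031], [0.342, -0.002, -0.94]]
ft_force: [0.3, 0.5, 0.1]
gripper_width: 25.5
grip_force: 60.0
```

{"fn": "arm_command", "kwargs": {
  "plan": "0 0.0005 0 0 0 0 0;0 0.001 0.0001 0 0 0 0;0 0.001 0.0001 0 0 0 0"
}}

```text
clock: 23.8
ee_pos: [541.7, -16.8, 238.7]
eef_rot: [[-0.937, -0.084, -0.34], [-0.078, 0.996, -0.031], [0.342, -0.002, -0.94]]
ft_force: [0.4, 0.2, -2.1]
gripper_width: 25.3
grip_force: 60.0
```

{"fn": "arm_command", "kwargs": {
  "plan": "0 0.0005 0 0 0 0 0;0 0.001 0.0001 0 0 0 0;0 0.001 0.0001 0 0 0 0"
}}

```text
clock: 24.18
ee_pos: [542.7, -16.7, 238.7]
eef_rot: [[-0.937, -0.084, -0.34], [-0.078, 0.996, -0.031], [0.342, -0.002, -0.94]]
ft_force: [-0.6, -0.5, -0.6]
gripper_width: 25.5
grip_force: 60.0
```

{"fn": "arm_command", "kwargs": {
  "plan": "0 0.0004 0 0 0 0 0;0 0.0008 0.0001 0 0 0 0;0 0.0008 0.0001 0 0 0 0"
}}

```text
clock: 24.55
ee_pos: [543.5, -16.6, 238.7]
eef_rot: [[-0.937, -0.084, -0.34], [-0.078, 0.996, -0.031], [0.342, -0.002, -0.94]]
ft_force: [0.4, -0.1, -0.7]
gripper_width: 25.6
grip_force: 60.0
```

{"fn": "arm_command", "kwargs": {
  "plan": "0 0.0005 0 0 0 0 0;0 0.001 0.0001 0 0 0 0;0 0.001 0.0001 0 0 0 0"
}}

```text
clock: 24.92
ee_pos: [544.5, -16.5, 238.6]
eef_rot: [[-0.937, -0.084, -0.34], [-0.078, 0.996, -0.031], [0.342, -0.002, -0.94]]
ft_force: [0.1, -0.2, -0.3]
gripper_width: 25.3
grip_force: 60.0
```

{"fn": "arm_command", "kwargs": {
  "plan": "0 0.0005 0 0 0 0 0;0 0.001 0.0001 0 0 0 0;0 0.001 0.0001 0 0 0 0"
}}

```text
clock: 25.3
ee_pos: [545.4, -16.4, 238.6]
eef_rot: [[-0.937, -0.084, -0.34], [-0.078, 0.996, -0.031], [0.342, -0.002, -0.94]]
ft_force: [-0.6, 0.0, -0.9]
gripper_width: 25.6
grip_force: 60.0
```

```bash
python3 t.py
python3 - <<'E'
from h import *
st,im=snap("side","s8")
a,b=[cv2.cvtColor(cv2.imread(f"pics/{n}.png"),cv2.COLOR_BGR2GRAY) for n in ("side0","s8")]
for k,(x,y) in {"F-":(362,276),"B-":(424,245),"tubF-":(361,312),"knob":(396,289)}.items():
    t=a[y-8:y+9,x-8:x+9]; r=cv2.matchTemplate(b[y-14:y+15,x-14:x+15],t,cv2.TM_CCOEFF_NORMED); _,m,_,l=cv2.minMaxLoc(r)
    print(k,np.array(l)-6,round(m,3),np.round(r[l[1],l[0]-1:l[0]+2],3),np.round(r[l[1]-1:l[1]+2,l[0]],3))
for v in range(240,256,2): print(v,b[v,300:346:2])
E
```

```text
25.3 tcp [545.43 -16.41 238.64] tip [600.18 -12.19  75.58] F [-0.62  0.01 -0.88] M [ 0.15 -1.41 -0.01] dir [1.   0.08 0.  ] phi 0.0010053868060938347 yaw 4.803077369196848 j [ 0.3   0.42 -0.31 -0.08 -1.18 -1.75]
F- [0 0] 0.946 [0.921 0.946 0.946] [0.928 0.946 0.939]
B- [0 0] 0.991 [0.946 0.991 0.978] [0.921 0.991 0.922]
tubF- [-4 -6] 0.914 [0.888 0.914 0.913] []
knob [0 0] 0.988 [0.884 0.988 0.976] [0.92  0.988 0.909]
240 [46 39 24 28 28 29 29 28 28 28 27 28 29 28 29 29 28 29 29 28 29 29 30]
242 [87 80 42 28 30 28 30 39 29 29 28 29 30 28 28 27 27 28 29 29 30 43 51]
244 [68 71 48 26 29 28 34 49 33 29 30 30 29 29 27 28 28 28 29 30 43 34 32]
246 [62 59 38 29 28 28 30 29 30 30 42 45 28 30 28 29 29 29 28 30 36 32 30]
248 [61 59 53 84 65 27 34 32 29 29 30 30 27 29 28 27 26 26 27 26 26 26 25]
250 [ 96  65  66 118 108  39  30  28  26  27  25  25  26  27  30  29  34  34
  38  41  43  47  54]
252 [105  87  82 122 121  96  66  54  58  67  73  74  78  82  89  86  92  97
 104 108 104 106 109]
254 [117  99 108 123 121 119 112 109 110 110 109 112 114 115 114 113 114 116
 115 114 112 114 112]
```

{"fn": "arm_command", "kwargs": {
  "plan": "0 -0.0070 -0.0006 -0.0021 0.21 -2.5 0;0 -0.0141 -0.0012 -0.0042 0.42 -5 0;0 -0.0211 -0.0018 -0.006 0.63 -7.5 0;0 -0.028 -0.0024 -0.0083 0.84 -10 0;0 -0.028 -0.0024 -0.0083 0.84 -10 0;0 -0.028 -0.0024 -0.0083 0.84 -10 0"
}}

```text
clock: 26.1
ee_pos: [517.7, -18.7, 230.5]
eef_rot: [[-0.981, -0.083, -0.173], [-0.082, 0.997, -0.017], [0.174, -0.002, -0.985]]
ft_force: [0.1, -0.7, -1.7]
gripper_width: 25.8
grip_force: 60.0
```

```bash
python3 t.py
```

```text
26.1 tcp [517.65 -18.74 230.48] tip [599.74 -12.22  79.4 ] F [ 0.11 -0.65 -1.73] M [ 0.1  -0.89 -0.06] dir [0.98 0.08 0.17] phi 9.981936998364157 yaw 4.812802247223576 j [ 0.33  0.34 -0.46 -0.05 -0.94 -1.78]
```

{"fn": "arm_command", "kwargs": {
  "plan": "0 -0.0067 -0.0006 -0.0026 0.21 -2.5 0;0 -0.0134 -0.0011 -0.0053 0.42 -5 0;0 -0.0134 -0.0011 -0.0053 0.42 -5 0"
}}

```text
clock: 26.48
ee_pos: [503.6, -19.9, 224.9]
eef_rot: [[-0.993, -0.083, -0.087], [-0.083, 0.997, -0.01], [0.087, -0.002, -0.996]]
ft_force: [-0.4, 0.1, -3.1]
gripper_width: 25.4
grip_force: 60.0
```

```bash
python3 t.py
```

```text
26.475 tcp [503.59 -19.94 224.94] tip [598.43 -12.36  81.58] F [-0.38  0.09 -3.12] M [ 0.13 -0.14  0.02] dir [0.96 0.08 0.26] phi 14.961830865693305 yaw 4.807977187154314 j [ 0.34  0.3  -0.54 -0.03 -0.82 -1.81]
```

{"fn": "arm_command", "kwargs": {
  "plan": "0 -0.0033 -0.0003 -0.0016 0.1 -1.25 0;0 -0.0066 -0.0006 -0.0031 0.21 -2.5 0;0 -0.0066 -0.0006 -0.0031 0.21 -2.5 0"
}}

```text
clock: 26.85
ee_pos: [496.9, -20.6, 221.7]
eef_rot: [[-0.996, -0.083, -0.042], [-0.083, 0.997, -0.006], [0.043, -0.002, -0.999]]
ft_force: [-0.9, 0.3, -2.7]
gripper_width: 25.5
grip_force: 60.0
```

{"fn": "arm_command", "kwargs": {
  "plan": "0 -0.0033 -0.0003 -0.0016 0.1 -1.25 0;0 -0.0065 -0.0006 -0.0033 0.21 -2.5 0;0 -0.0065 -0.0006 -0.0033 0.21 -2.5 0"
}}

```text
clock: 27.22
ee_pos: [490.8, -21.1, 218.8]
eef_rot: [[-0.997, -0.083, 0.003], [-0.083, 0.997, -0.002], [-0.003, -0.002, -1.0]]
ft_force: [1.0, -0.2, -0.7]
gripper_width: 25.6
grip_force: 60.0
```

```bash
python3 t.py
```

```text
27.225 tcp [490.85 -21.12 218.79] tip [598.23 -12.43  84.63] F [ 0.98 -0.24 -0.74] M [ 0.   -0.12 -0.06] dir [0.94 0.08 0.34] phi 20.155029082518748 yaw 4.822025472342648 j [ 0.36  0.27 -0.62  0.   -0.68 -1.85]
```

```bash
cat > m.py <<'E'
from h import *
def chk(tag):
    for n,ref,pts in (("side","side0",{"F-":(362,276),"F+":(317,219),"B-":(424,245),"knob":(396,289)}),("scene","scene0",{"F+":(314,235),"F-":(268,178),"B+":(262,267),"B-":(215,205),"knob":(290,268)})):
        _,im=snap(n,f"{n}_{tag}"); b=cv2.cvtColor(im,6); a=cv2.cvtColor(cv2.imread(f"pics/{ref}.png"),6)
        for k,(x,y) in pts.items():
            t=a[y-7:y+8,x-7:x+8]; r=cv2.matchTemplate(b[y-22:y+23,x-22:x+23],t,cv2.TM_CCOEFF_NORMED); _,m,_,l=cv2.minMaxLoc(r); print(n,k,np.array(l)-15,round(m,2))
E
python3 - <<'E'
from m import *
chk("a")
for th in (0,.045,.1,.2,.4):
    c=np.array([573.5+134.5,-23.9]); y=np.array([-.084,.9965]);u=np.array([.9965,.084]); 
    for s in (90,-90):
        xy=c-u*(135*np.cos(th)+18*np.sin(th))+s*y; p=[*xy,78+135*np.sin(th)+18*np.cos(th)]; print(th,s,np.round(w2pix("side",p),1),np.round(w2pix("scene",p),1))
E
```

```text
side F- [ 2 -6] 0.98
side F+ [ 3 -5] 0.86
side B- [1 0] 0.98
side knob [0 0] 0.99
scene F+ [-1 -2] 0.79
scene F- [-2 -3] 0.92
scene B+ [-1  0] 0.99
scene B- [-1  0] 0.97
scene knob [0 0] 0.98
0 90 [314.7 219.5] [314.4 233.9]
0 -90 [362.2 275.5] [268.6 175.1]
0.045 90 [314.3 217.2] [314.7 232.1]
0.045 -90 [362.  273.2] [268.7 173.2]
0.1 90 [314.  214.4] [314.9 230. ]
0.1 -90 [361.9 270.2] [268.6 170.9]
0.2 90 [314.  209.1] [314.9 226.4]
0.2 -90 [362.3 264.7] [268.  166.8]
0.4 90 [315.7 198.2] [313.  220.2]
0.4 -90 [365.1 253.2] [265.1 159.8]
```

The front corners have risen 5–6 px in the side view, so the cover is ajar at about 0.1 rad and the catches have let go. I swing it up along the hinge arc with the blade tip.

{"fn": "arm_command", "kwargs": {
  "plan": "0 -0.0015 -0.0001 0.003 0 0 0;0 -0.003 -0.0002 0.0061 0 0 0;0 -0.002 -0.0002 0.012 0 0 0;0 -0.0012 -0.0001 0.0175 0 0 0;0 0 0 0.023 0 0 0;0 0.0017 0.0001 0.0288 0 0 0;0 0.0057 0.0005 0.0397 0 0 0;0 0.0057 0.0005 0.0397 0 0 0"
}}

```text
clock: 28.32
ee_pos: [497.4, -20.5, 259.5]
eef_rot: [[-0.997, -0.083, 0.004], [-0.083, 0.997, -0.002], [-0.004, -0.002, -1.0]]
ft_force: [0.2, -0.2, -1.7]
gripper_width: 25.8
grip_force: 60.0
```

```bash
python3 t.py
python3 - <<'E'
from m import *
chk("b")
E
```

```text
28.325 tcp [497.39 -20.49 259.54] tip [604.89 -11.79 125.47] F [ 0.21 -0.19 -1.66] M [ 0.05 -0.18 -0.01] dir [0.94 0.08 0.35] phi 20.204363350124638 yaw 4.805620682539772 j [ 0.36  0.22 -0.57  0.   -0.78 -1.85]
side F- [  7 -15] 0.74
side F+ [ 1 -3] 0.81
side B- [ 1 -3] 0.93
side knob [0 0] 0.99
scene F+ [-7 -8] 0.78
scene F- [-10 -12] 0.93
scene B+ [-3  0] 0.93
scene B- [-4  1] 0.95
scene knob [0 0] 0.98
```

{"fn": "arm_command", "kwargs": {
  "plan": "0 0.005 0.0004 0.0104 0 0 0;0 0.0111 0.0009 0.0203 0 0 0;0 0.018 0.0015 0.0295 0 0 0;0 0.026 0.0022 0.038 0 0 0;0 0.0346 0.0029 0.0457 0 0 0;0 0.044 0.0037 0.0524 0 0 0;0 0.044 0.0037 0.0524 0 0 0"
}}

```text
clock: 29.3
ee_pos: [541.9, -16.6, 311.4]
eef_rot: [[-0.997, -0.083, 0.004], [-0.083, 0.997, -0.002], [-0.004, -0.002, -1.0]]
ft_force: [-0.2, 0.0, -1.4]
gripper_width: 25.4
grip_force: 60.0
```

```bash
python3 t.py
python3 - <<'E'
from m import *
chk("c")
E
```

```text
29.3 tcp [541.94 -16.65 311.44] tip [649.45  -7.94 177.39] F [-0.16  0.05 -1.37] M [ 0.05 -0.14  0.03] dir [0.94 0.08 0.35] phi 20.210284638160267 yaw 4.807933256387071 j [ 0.33  0.22 -0.41  0.   -0.93 -1.82]
side F- [ 2 12] 0.59
side F+ [-3  9] 0.74
side B- [ 15 -15] 0.86
side knob [0 0] 0.99
scene F+ [ 9 -4] 0.62
scene F- [13 -8] 0.76
scene B+ [-10   4] 0.72
scene B- [-6  6] 0.77
scene knob [0 0] 0.98
```

{"fn": "arm_command", "kwargs": {
  "plan": "0 0.01 0.0008 0.0058 0 0 0;0 0.0206 0.0017 0.0105 0 0 0;0 0.0316 0.0027 0.0142 0 0 0;0 0.0428 0.0036 0.0167 0 0 0;0 0.0543 0.0046 0.0181 0 0 0;0 0.0659 0.0055 0.0183 0 0 0;0 0.0773 0.0065 0.0174 0 0 0;0 0.0773 0.0065 0.0174 0 0 0"
}}

```text
clock: 30.4
ee_pos: [619.0, -10.2, 327.9]
eef_rot: [[-0.997, -0.083, 0.003], [-0.083, 0.997, -0.002], [-0.002, -0.002, -1.0]]
ft_force: [-0.1, -0.9, -1.0]
gripper_width: 25.3
grip_force: 60.0
```

```bash
python3 t.py
python3 - <<'E'
from m import *
chk("d")
c=np.array([573.5+134.5,-23.9]); y=np.array([-.084,.9965]);u=np.array([.9965,.084])
for th in (1.0,1.3,1.5,1.7):
    for s in (90,-90):
        for h in (0,18):
            xy=c-u*(135*np.cos(th)+h*np.sin(th))+s*y
            xy=c-u*(135*np.cos(th)-h*np.sin(th))+s*y; p=[*xy,78+135*np.sin(th)+h*np.cos(th)]; print(th,s,h,np.round(w2pix("side",p)),np.round(w2pix("scene",p)))
for n in ("side","scene"):
    im=cv2.imread(f"pics/{n}_d.png"); h=cv2.cvtColor(im,cv2.COLOR_BGR2HSV); m=cv2.inRange(h,(0,0,150),(179,30,255))
    k,lab,s,cc=cv2.connectedComponentsWithStats(m)
    for i in range(1,k):
        if s[i][4]>150: print(n,s[i],cc[i].round())
E
```

```text
30.4 tcp [619.   -10.19 327.91] tip [726.3   -1.54 193.69] F [-0.14 -0.88 -0.98] M [ 0.01 -0.11  0.02] dir [0.94 0.08 0.34] phi 20.117455405022913 yaw 4.81002121032846 j [ 0.3   0.32 -0.22  0.   -1.02 -1.79]
side F- [ 2 12] 0.56
side F+ [-10  -1] 0.59
side B- [4 2] 0.76
side knob [0 0] 0.99
scene F+ [11  0] 0.61
scene F- [12  9] 0.64
scene B+ [ -1 -11] 0.66
scene B- [-14  -1] 0.82
scene knob [0 0] 0.98
1.0 90 0 [342. 170.] [285. 221.]
1.0 90 18 [349. 164.] [278. 222.]
1.0 -90 0 [396. 222.] [237. 157.]
1.0 -90 18 [404. 214.] [229. 157.]
1.3 90 0 [359. 158.] [267. 225.]
1.3 90 18 [367. 153.] [258. 228.]
1.3 -90 0 [415. 207.] [219. 159.]
1.3 -90 18 [424. 202.] [210. 161.]
1.5 90 0 [371. 152.] [253. 231.]
1.5 90 18 [379. 149.] [243. 236.]
1.5 -90 0 [428. 201.] [205. 163.]
1.5 -90 18 [437. 197.] [197. 167.]
1.7 90 0 [383. 149.] [239. 239.]
1.7 90 18 [390. 148.] [230. 244.]
1.7 -90 0 [441. 196.] [192. 170.]
1.7 -90 18 [449. 194.] [184. 174.]
side [   0    0   60   82 2870] [27. 28.]
side [ 155    0   68   71 2274] [192.  24.]
side [387 148  65  49 510] [420. 174.]
side [  498   224   142   149 10756] [586. 287.]
side [255 379  54  42 810] [280. 396.]
side [ 369  388   51   63 1312] [395. 422.]
scene [  0   0  59  25 905] [21.  9.]
scene [ 498    0  111   52 3507] [555.  19.]
scene [309  24  50  49 362] [328.  43.]
scene [ 142   41   82   64 1207] [186.  74.]
scene [620  96  20  45 435] [633. 121.]
scene [297 116  42  37 592] [315. 133.]
scene [ 184  153   73  123 2122] [221. 210.]
scene [    0   156   146   152 13184] [ 67. 231.]
scene [499 407  18  28 235] [507. 421.]
```

The cover corners in the side view (387–452, 148–197) match about 1.7 rad. Now I retreat and return the opener to the mat.

{"fn": "arm_command", "kwargs": {
  "plan": "0 -0.05 -0.004 0 0 0 0;0 -0.1 -0.008 0 0 0 0;0 -0.13 -0.011 0 0 0 0;0 -0.13 0.04 0 -0.84 10 0;0 -0.14 0.095 0 -1.69 20 0;0 -0.15 0.15 0 -1.69 20 0;0 -0.16 0.205 0 -1.69 20 0;0 -0.169 0.26 0 -1.69 20 0;0 -0.169 0.311 -0.05 -1.69 20 0;0 -0.169 0.311 -0.1 -1.69 20 0"
}}

```text
clock: 31.75
ee_pos: [449.1, 304.0, 228.7]
eef_rot: [[-0.938, -0.087, -0.336], [-0.082, 0.996, -0.028], [0.337, 0.002, -0.942]]
ft_force: [0.3, 0.4, -2.1]
gripper_width: 25.8
grip_force: 60.0
```

{"fn": "arm_command", "kwargs": {
  "plan": "0 0 0 -0.02 0 0 -4.9;0 0 0 -0.03 0 0 -4.9;0 0 0 -0.03 0 0 -4.9"
}}

```text
clock: 32.12
ee_pos: [449.1, 300.6, 198.4]
eef_rot: [[-0.94, -0.0, -0.341], [0.001, 1.0, -0.002], [0.341, -0.002, -0.94]]
ft_force: [0.0, 0.2, -0.8]
gripper_width: 25.5
grip_force: 60.0
```

```bash
python3 t.py
python3 - <<'E'
from h import *
np.set_printoptions(precision=1,suppress=True)
st,im=snap("side","s9");R=st["eef_rot"];E=st["ee_pos"]
q=np.array([-107.3,0,134.5]);d=np.array([-.9398,0,-.3416]);n=np.array([.3416,0,-.9398])
for l,p in (("tip",q),("junction",q-75*d),("rear top",q-165*d+12*n),("rear bot",q-165*d-12*n)): print(l,E+R@p,w2pix("side",E+R@p))
h=cv2.cvtColor(im,cv2.COLOR_BGR2HSV); m=cv2.inRange(h,(5,150,80),(25,255,255))
k,lab,s,c=cv2.connectedComponentsWithStats(m[140:260,150:300])
for i in range(1,k):
    if s[i][4]>20: print("orange",s[i]+[150,140,0,0,0])
g=cv2.cvtColor(im,6)
u,v=w2pix("side",E+R@q).round().astype(int)
print(u,v); print(im[v-9:v+12,u-12:u+9,2].astype(int)-im[v-9:v+12,u-12:u+9,0])
E
```

```text
32.125 tcp [449.12 300.57 198.4 ] tip [504.1  300.19  35.36] F [ 0.    0.24 -0.81] M [ 0.09 -1.42  0.  ] dir [1. 0. 0.] phi 0.026192756762913594 yaw 0.0029859674278873436 j [ 0.84  0.45 -0.29 -0.29 -1.09 -2.24]
tip [504.1 300.2  35.4] [251.9 187.7]
junction [429.1 300.2  35.3] [221.2 195.5]
rear top [339.1 300.2  47.3] [181.8 200.9]
rear bot [339.1 300.2  23.3] [183.8 209.3]
orange [181 194  21  17 226]
orange [214 198   8   6  39]
orange [231 248  24  12 166]
252 188
[[ 60  67  67  67  68  68  67  67  67  67  67  66  68  69  70  70  70  67
   65  63  61]
 [ 51  64  67  68  67  68  68  68  68  67  67  67  66  66  66  64  61  54
   45  38  32]
 [ 38  60  67  67  69  68  68  67  65  65  64  59  51  43  37  26  24  11
   -5 -20 -27]
 [ 26  53  65  66  66  65  62  54  46  44  40  24   6 -10 -21 -41 -45 -50
  -59 -66 -67]
 [ 20  44  55  48  43  38  27  12  -3 -11 -23 -40 -54 -62 -66 -75 -76 -74
  -76 -77 -75]
 [  2  12  17   0 -14 -25 -38 -45 -48 -49 -60 -72 -76 -77 -76 -74 -74 -74
  -75 -75 -75]
 [-32 -44 -45 -49 -49 -50 -46 -37 -31 -31 -45 -64 -75 -75 -75 -74 -72 -74
  -74 -75 -75]
 [-2
[... 542 characters left out ...]
7  -8 -13 -16 -20 -29 -39 -49 -61 -69 -73 -73 -73 -72 -72 -71
  -72 -70 -69]
 [-12 -14 -17 -26 -38 -44 -52 -63 -67 -70 -73 -75 -75 -75 -74 -72 -71 -71
  -71 -71 -70]
 [-36 -42 -48 -58 -64 -66 -67 -70 -72 -73 -73 -74 -75 -75 -74 -74 -73 -72
  -70 -71 -71]
 [-63 -65 -67 -68 -69 -69 -68 -68 -72 -73 -74 -73 -77 -74 -74 -74 -74 -72
  -71 -70 -71]
 [-68 -68 -69 -68 -67 -66 -65 -68 -71 -74 -73 -74 -74 -75 -73 -73 -73 -72
  -71 -70 -72]
 [-69 -69 -68 -68 -66 -63 -65 -67 -70 -73 -74 -72 -73 -73 -72 -72 -72 -73
  -72 -73 -74]
 [-69 -69 -69 -68 -67 -66 -68 -69 -70 -73 -74 -73 -73 -72 -72 -71 -71 -73
  -73 -73 -72]
 [-67 -68 -68 -68 -69 -70 -72 -73 -74 -74 -75 -73 -72 -71 -70 -70 -71 -73
  -74 -73 -72]]
```

{"fn": "arm_command", "kwargs": {
  "plan": "0 0 0 -0.012 0 0 0;0 0 0 -0.017 0 0 0;0 0 0 -0.019 0 0 0;0 0 0 -0.019 0 0 0;0.8 0 0 -0.019 0 0 0;0.8 0 0 -0.019 0 0 0;0.8 0 0 -0.019 0 0 0;0.8 0 0 -0.019 0 0 0;0.8 0 0 -0.019 0 0 0"
}}

```text
clock: 33.3
ee_pos: [448.9, 300.6, 179.2]
eef_rot: [[-0.94, 0.002, -0.342], [0.002, 1.0, -0.002], [0.342, -0.002, -0.94]]
ft_force: [0.8, -0.0, 0.1]
gripper_width: 67.9
grip_force: 0.0
```

{"fn": "arm_command", "kwargs": {
  "plan": "0.8 0.01 0 0.01 0 0 0;0.8 0.025 0 0.05 0 0 0;0.8 0.045 0 0.1 0 0 0;0.8 0.045 0.03 0.16 0 0 0;0.8 0.045 0.08 0.16 0 0 0;0.8 0.045 0.13 0.16 0 0 0;0.8 0.045 0.13 0.16 0 0 0;0.8 0.045 0.13 0.16 0 0 0"
}}

```text
clock: 34.3
ee_pos: [494.2, 430.4, 339.3]
eef_rot: [[-0.94, 0.001, -0.341], [0.002, 1.0, -0.002], [0.341, -0.003, -0.94]]
ft_force: [0.9, 0.3, 0.3]
gripper_width: 70.1
grip_force: 0.0
```

```bash
python3 t.py
python3 - <<'E'
from h import *
np.set_printoptions(precision=1,suppress=True)
a,im=snap("side","s10"); b,i2=snap("scene","sc10")
for n,I in (("side",im),("scene",i2)):
    h=cv2.cvtColor(I,cv2.COLOR_BGR2HSV); m=cv2.inRange(h,(5,150,80),(25,255,255)); k,lab,s,c=cv2.connectedComponentsWithStats(m)
    for i in range(1,k):
        if s[i][4]>60: print(n,"orange",s[i],c[i])
    for p in ([339,300.2,28],[429,300.2,28],[504,300.2,16]): print("exp",w2pix(n,p))
    m=cv2.inRange(h,(0,0,150),(179,30,255)); k,lab,s,c=cv2.connectedComponentsWithStats(m)
    for i in range(1,k):
        if s[i][4]>300: print(n,"white",s[i],c[i].round())
    r=cv2.cvtColor(cv2.imread(f"pics/{n}0.png"),6); g=cv2.cvtColor(I,6)
    P={"side":{"lcd":(314,180),"spool":(449,348),"trainer":(370,385),"knob":(396,289),"tool1":(237,254),"tool2":(201,170)},"scene":{"lcd":(334,378),"spool":(211,166),"trainer":(290,135),"knob":(290,268),"tool1":(392,250),"tool2":(500,400)}}[n]
    for q,(x,y) in P.items():
        t=r[y-10:y+11,x-10:x+11]; rr=cv2.matchTemplate(g[y-20:y+21,x-20:x+21],t,cv2.TM_CCOEFF_NORMED); _,mm,_,l=cv2.minMaxLoc(rr); print(n,q,np.array(l)-10,round(mm,2))
E
```

```text
34.3 tcp [494.18 430.43 339.34] tip [549.13 429.88 176.29] F [0.86 0.34 0.33] M [-0.06 -1.27  0.06] dir [ 1. -0.  0.] phi 0.011201781615526566 yaw -0.0744086773991277 j [ 0.92  0.46  0.11 -0.28 -1.44 -2.42]
side orange [226 114  65  25 853] [262.8 129.3]
side orange [406 146  52  27 255] [430.6 159. ]
side orange [196 166   9  18 135] [200.1 174.2]
side orange [183 197  40  21 470] [202.9 206.4]
side orange [231 248  26  22 298] [243.5 258.6]
exp [183.4 207.6]
exp [221.6 198. ]
exp [252.8 194.4]
side white [386 148  66  49 501] [419. 173.]
side white [  498   224   142   149 10723] [586. 287.]
side white [429 328  40  39 936] [448. 344.]
side white [ 255  353  165  127 6627] [338. 423.]
side lcd [0 0] 1.0
side spool [0 0] 1.0
side trainer [0 0] 1.0
side knob [0 0] 0.99
side tool1 [1 0] 0.88
side tool2 [0 0] 0.98
scene orange [  85    0   52   44 1093] [113.3  22.8]
scene orange [169  59  19  13 117] [178.2  65.1]
scene orange [150  70  21  13 156] [159.9  76. ]
scene orange [369 233  28  22 266] [382.5 242.9]
scene orange [435 306  22  20 233] [444.6 315.3]
scene orange [483 369  23  37 400] [494.5 386.6]
scene orange [133 405  63  63 316] [163.8 435.5]
exp [473.1 298.1]
exp [436.4 318.2]
exp [403.3 337.9]
scene white [  0   0  59  25 903] [21.  9.]
scene white [ 474    0  163   51 4915] [554.  17.]
scene white [ 240  102   99   66 1918] [286. 134.]
scene white [619 111  21  30 327] [632. 125.]
scene white [ 184  153   72  123 1916] [218. 207.]
scene white [    0   156   146   153 13158] [ 67. 230.]
scene lcd [0 0] 1.0
scene spool [0 0] 0.96
scene trainer [0 0] 1.0
scene knob [0 0] 0.97
scene tool1 [0 0] 0.86
scene tool2 [0 0] 0.98
```

The numeric checks show the cover still at about 1.7 rad and the opener flat on the mat. The other things have not moved, and the gripper is clear.

```bash
python3 -c "from rig import *; print(job_done())"
```

```text
the job is handed in; nothing more can be done
None
```

The case is open: I levered the cover off its catches, and it stands by itself at about 1.7 rad. The opener is back flat on the blue mat, nothing else visibly moved, and I handed the job in at about 34 s of 72 (the first pry stopped at an arm joint limit with up to about 12 N of sideways push, and the blade touched the terminal strip at about 6 N).

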